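Rock the ball sorter's gate to the right and feed the large ball

TASK

The seesaw gate of the ball sorter is still tipped to the left: rock it fully over so that it feeds the right-hand chute. Then nudge the larger of the two steel balls off its seat, towards you, so that it rolls by itself over the gate and down into the right-hand tray. Do it all with the fingertips: do not pick up or carry the ball or steer it once it has left the feed ramp, leave the smaller ball on its seat, and do not disturb the pot, the sharpener and the grey rubber.

Things in the scene. Friction and masses are not known exactly. Their poses are not given: they have to be found in the camera images.
- sorter: Ball sorter of aluminium sheet, fixed to the table: base plate 344 mm wide (its y, +y is left), x -33 to +33 mm, with a 96 mm wide feed tower behind it (x +20 to +76 mm, base to +85 mm). A tray at either end, the seesaw gate along y in the middle, ball seats on the tower. Origin: centre of the base underside, under the gate's pivot; x points away from the robot, z up.
- feed_ledge (a point): Middle of the level feed ledge on top of the tower, at sorter x = 50, y = 0, z = 102 mm; the ledge spans x 42 to 76 mm. Two ball seats lie at x = 50, y = +25 and -25 mm: 10 mm squares of 3 mm bars, bar tops at z = 105.5 mm. Rails with tops at z = 107 mm bound each 24 mm wide lane. Behind the seats it is open, with nothing above. In front a ramp (x 42 to 18, z 102 to 95 mm) leads down to the gate.
- guard_top (a point): Middle of the top edge of the fixed clear guard plate that stands in front of the gate and stops the ball over it: at sorter x = -24 mm, z = 128 mm; it spans y -42 to +42 mm. The gate's ends stand out beyond it and are free from above.
- gate (a joint): Tilt of the seesaw gate, rad, about a level pivot along the sorter's x at z = 75 mm. -0.18: fully tipped left (left end down); +0.18: fully right. Stiff hinge (0.05 N m, some 1 N at the end); stays where it is left. The gate is a steel channel 160 mm long (along y), 34 mm wide; floor 5 mm, 2 mm thick lips 11 mm above the pivot. A 34 mm wide chute at either end slopes to a tray.
- gate_left_end (a point): Point on the gate near its left end where it can be pressed: midway between the lips, level with their tops (where a fingertip wider than the 30 mm channel lands; a narrower one lands on the floor 6 mm lower), 64 mm left of the pivot; moves with the gate.
- gate_right_end (a point): The same point near the gate's right end, 64 mm right of the pivot.
- large_ball_center (a point): Centre of the larger steel ball, 22 mm in diameter, about 43 g; at the start it rests in one of the two seats (its centre 115.5 mm above the table, 11 mm above the seat's bars' middle). About 0.3 N sideways rolls it over the seat's front bar once it has moved forward some 5 mm.
- small_ball_center (a point): Centre of the smaller steel ball, 16 mm in diameter, about 17 g, in the other seat (centre 112 mm above the table); it stays there.
- right_tray (a point): Middle of the floor of the right-hand tray (grey plastic, inside 46 mm along the sorter's y by 54 mm along x, its walls 29 to 37 mm high), at the end of the right-hand chute, 9 mm above the table.
- left_tray (a point): Middle of the floor of the like left-hand tray; no ball belongs there now.
- parts_pot: Small white screw pot with green lid, 45 mm in diameter, 43 mm high, standing on the table to the left of the left-hand tray; bystander. Origin: centre of its underside.
- sharpener: Metal pencil sharpener, 15 x 25 x 14 mm, on the table behind the left chute; bystander. Origin: centre of its underside.
- abrading_rubber_2: Round grey rubber stick, 12 x 54 x 12 mm, lying on the table behind the right chute; bystander. Origin: centre of its underside.

How it is judged:
On the way:
1. the gate is rocked fully over to the right (at least 0.15 of 0.18 rad) while the larger ball is still on its seat (value of joint gate above 0.15 rad and x of large_ball_center in the frame of sorter above 0.044 m and z of large_ball_center in the frame of sorter above 0.11 m), for 0.2 s.
At the end, for the whole second after the job is handed in: The larger ball rests (under 30 mm/s) inside the right-hand tray, the gate is still tipped to the right (at least 0.15 of its 0.18 rad), and the smaller ball is on its seat (within 6 mm of where it was) (y of large_ball_center in the frame of sorter between -0.171 and -0.122 m and x of large_ball_center in the frame of sorter between -0.029 and 0.029 m and z of large_ball_center in the frame of sorter below 0.035 m and linear speed of large_ball below 0.03 m/s and value of joint gate above 0.15 rad and distance of small_ball_center from where it was at the start of the episode below 0.006 m); the robot touches nothing.
It fails at once if the larger ball is lifted (more than 8 mm above its height in the seat) (z of large_ball_center in the frame of sorter above 0.1235 m).
It fails at once if the larger ball is touched by the fingers after it has left the feed ramp (x of large_ball_center in the frame of sorter below 0.012 m and contact force between the fingers and large_ball above 0.2 N).
It fails at once if the smaller ball is moved off its seat (more than 10 mm) (distance of small_ball_center from where it was at the start of the episode above 0.01 m).
It fails at once if the pot, the sharpener or the grey rubber is disturbed (moved more than 20 mm) (distance of any of parts_pot, sharpener, abrading_rubber_2 from where it was at the start of the episode above 0.02 m).
It also fails if it takes over 38 s, if anything falls off the work surface, if the arm or the gripper's body presses on something with over 40 N, if the wrist force passes 120 N, or if a joint passes its speed limit or range.

ROBOT

A 6-joint arm with a two-finger parallel gripper is mounted at the origin on a cart in front of the work surface, level with it; the furniture and walls round the work are solid. World frame = base frame: x ahead of the robot, y to its left, z up, the work surface at z = 0. Lengths are in m, angles in rad, forces in N, time in s.
With the tool pointing down it reaches from about 0.425 to 1.125 m from the base axis. Payload 14.9 kg.
Tool frame: the origin (TCP) lies on the centre line of the jaws, within the pads' length; the fingertips stand 14 mm ahead of it and the grasp point (between the pads) lies 5 mm behind it; z points along the fingers, y is the direction in which the jaws open and shut (so a half turn about z gives the same grasp; the last joint's range is limited). The gripper opens to 91 mm and grips with 3 to 60 N. Pads are 32 mm wide; open, the fingers measure 118 mm over their backs; the gripper's body (76 mm by 178 mm) begins 60 mm behind the grasp point.
Start: joints at [1.264, 0.379, 1.734, -0, 1.028, -0.033], TCP at [0.189, 0.674, 0.206] pointing down, gripper open.
Joint ranges: [-2.77, 2.77], [-0.74, 2.19], [0, 2.66], [-1.06, 4.2], [0.31, 2.87], [-3.08, 3.08]. Speed limits (rad/s): [1.89, 1.89, 2.39, 3.14, 3.14, 3.14].

INTERFACE

Orientations are given as a unit quaternion [w, x, y, z].
In Python, from workcell import observe, grab_frame, hand_in gives the robot as it stands.
- The arm moves only by the tool step_arm, never from a script. Its argument "rows" is a list of rows, each an object with "claw": the closure, from -1 (fully open) to 1 (shut); "offset": the shift along the tool's x, y, z in mm, a list of three; "rot": the turn, a rotation vector about the tool's x, y, z in degrees, a list of three. A call has 1 to 10 rows; each row shifts and turns the commanded pose from where the row before left it, along the tool's axes as they then stand; what a row does not reach is not made up. A row lasts 1/10 s, in which the tool goes at most 50 mm and 8.59 degrees, less where a joint would pass 70% of its speed; a pose out of reach is approached as far as the arm can. A call is refused whole if a number of a shift passes 50 or a number of a turn 8.59, either way. A call with a gripper value outside its range is refused whole. The fingers move at their own pace and stop on an object; the grip force is fixed at half the most. Time passes only in rows, so rows that do not move let the fingers close. It gives the time, the measured TCP pose, the force and the opening at its end, in the units of the state.
- observe(): the state, without advancing time (a new reading comes with each control period).
- grab_frame(name): name is "side" or "top"; returns a dict with "img" (384x512x3 uint8, red, green, blue), "fx", "fy", "cx", "cy" (pixels), "k1" (the pictures are not rectified: a ray, as slopes to the right and down, at radius r is drawn at 1 + k1 r^2 times it, then the intrinsics apply), "position" and "rotation" of the camera in the world. Camera axes: x right, y down, z forward; pixel columns grow to the right and rows downward; lengths in m; the calibration is good to about 2 mm. A picture is of the moment at which its call begins. There is no depth.
- hand_in(): hands the job in, once; it reports no verdict.
The state is a dict: "time_s": time; "joint_positions": joint angles; "dq": joint speeds; "joint_efforts": joint torques, N m; "tcp_pos": TCP position; "eef_rot": TCP orientation; "wrist_force": force on the tool from outside, world axes, zero at the start; "ft_torque": the same for the moment, N m; "width": opening from 0.0 (shut) to 1.0 (fully open).
Only numpy, scipy, OpenCV 4.12 (cv2) and the standard library are available. Lean on these libraries where they do the work, as an engineer would, in place of code of your own. Each camera call takes 0.05 s, during which the arm holds its last target.

## Working session

There is one attempt and no reset: what is moved stays moved. The work goes in short steps, Python scripts to look and compute and a tool call to move; the robot and the scene stay as the last step left them, time stands still between calls to the robot, and variables do not carry over. Pictures are saved under pics/ and viewed, and the job is handed in when it is done.

Besides the shell and the picture viewer there is one more tool, called after "Emit:" as name(argument=value, ...), one argument or row to a line, values as JSON. step_arm: Moves the arm, as the interface text tells. Its arguments: {"type":"object","properties":{"rows":{"type":"array"}},"required":["rows"]}

```bash
mkdir -p pics; cat > h.py <<'E'
import numpy as np, cv2
from workcell import observe, grab_frame, hand_in
def save(name,fn):
    f=grab_frame(name); np.savez('pics/'+fn+'.npz',**{k:np.array(v) for k,v in f.items()})
    cv2.imwrite('pics/'+fn+'.png',cv2.cvtColor(f['img'],cv2.COLOR_RGB2BGR)); return f
def load(fn):
    return dict(np.load('pics/'+fn+'.npz'))
def R_(f):
    r=np.array(f['rotation'])
    if r.shape==(3,3): return r
    from scipy.spatial.transform import Rotation as R
    return R.from_quat(np.roll(r,-1)).as_matrix()
def proj(f,p):
    c=R_(f).T@(np.array(p)-f['position']); a=c[:2]/c[2]; a=a*(1+f['k1']*(a@a)); return np.array([f['fx']*a[0]+f['cx'],f['fy']*a[1]+f['cy']])
def ray(f,u,v):
    d=np.array([(u-f['cx'])/f['fx'],(v-f['cy'])/f['fy']]); a=d.copy()
    for _ in range(20): a=d/(1+f['k1']*(a@a))
    return R_(f)@np.array([a[0],a[1],1.])
def atz(f,u,v,z):
    d=ray(f,u,v); p=np.array(f['position']); return p+d*(z-p[2])/d[2]
E
python3 - <<'E'
from h import *
for n in('side','top'):
    f=save(n,n+'0'); print(n,f['fx'],f['cx'],f['cy'],f['k1'],f['position'],f['rotation'])
print(observe())
E
```

```text
side 374.7818724164676 256.7817955662821 193.65717234334676 0.02844096511004652 [ 0.13898917 -0.74080409  0.51676402] [-0.51977942  0.82787799 -0.18002359  0.10972187]
top 426.68795743789735 248.22323133949058 192.66348966297036 -0.03272025175972753 [0.3350447  0.0267189  0.93896819] [-0.05691565  0.70658449 -0.70220195  0.06641831]
{'time_s': 0.1, 'joint_positions': array([ 1.26366269e+00,  3.79388805e-01,  1.73472711e+00, -1.69914860e-05,
        1.02853088e+00, -3.33000991e-02]), 'dq': array([-9.04762498e-05, -1.96238527e-03, -2.11152918e-03,  6.88971253e-04,
        8.45880049e-04,  9.51248358e-04]), 'joint_efforts': array([-2.21427355e-03, -7.65041757e+01, -4.35293734e+01,  6.51117205e-02,
        3.98586667e-02, -4.57159456e-05]), 'tcp_pos': array([0.18919142, 0.67355401, 0.20522866]), 'eef_rot': array([-8.21145786e-05,  1.36485025e-01,  9.90641994e-01, -5.20688002e-04]), 'wrist_force': array([ 0.21936364, -0.52001581, -0.59373984]), 'ft_torque': array([ 0.02992367,  0.00015506, -0.00631835]), 'width': 0.9973393054279137}
```

View pics/side0.png

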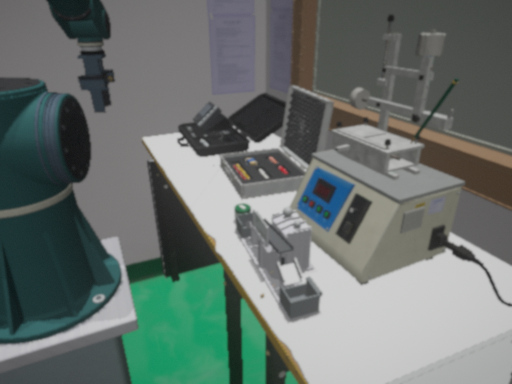

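View pics/top0.png

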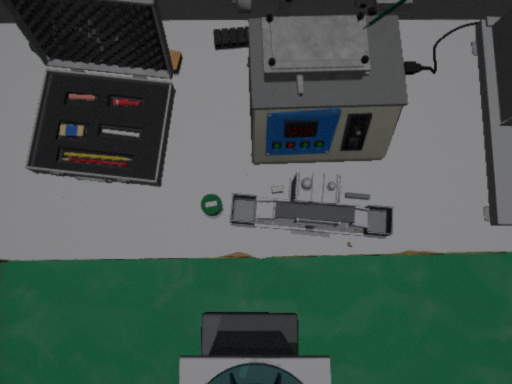

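```bash
python3 - <<'E'
from h import *
i=cv2.imread('pics/top0.png')[165:250,190:410]
cv2.imwrite('pics/top0c.png',cv2.resize(i,None,fx=3.6,fy=3.6,interpolation=cv2.INTER_CUBIC))
i=cv2.imread('pics/side0.png')[190:325,215:345]
cv2.imwrite('pics/side0c.png',cv2.resize(i,None,fx=4.4,fy=4.4,interpolation=cv2.INTER_CUBIC))
E
```

```text
(no output)
```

View pics/top0c.png

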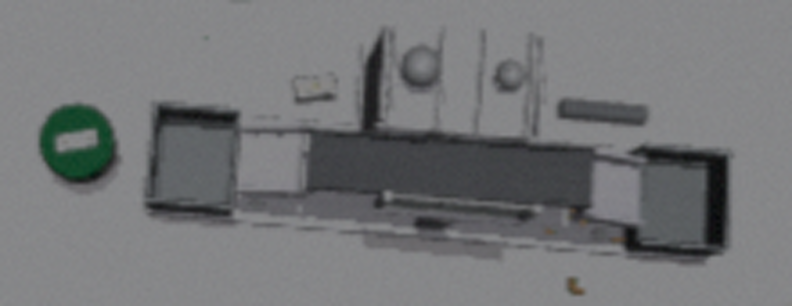

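View pics/side0c.png

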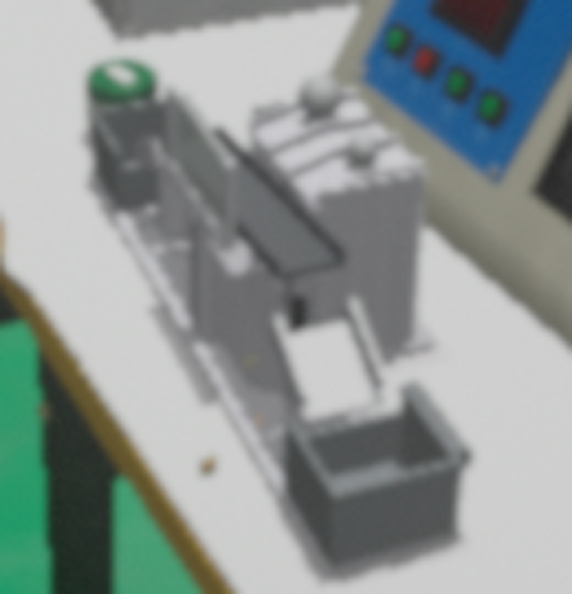

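The larger ball is on the left seat: top crop (421,66), side crop (319,97). The smaller one is on the right seat: top (510,75), side (362,156). The gate is tipped left. Next I'll fit the sorter's pose.

```bash
python3 - <<'E'
from h import *
from scipy.optimize import least_squares
t=load('top0'); s=load('side0')
T=lambda u,v:np.array([u/3.6+190,v/3.6+165]); S=lambda u,v:np.array([u/4.4+215,v/4.4+190])
obs=[(t,T(421,66),(50,25,115.5)),(t,T(510,75),(50,-25,112)),(s,S(319,97),(50,25,115.5)),(s,S(362,156),(50,-25,112)),
(t,T(307,132),(17,80.7,71.5)),(t,T(304,190),(-17,80.7,71.5)),(t,T(593,150),(17,-76.8,100)),(t,T(592,208),(-17,-76.8,100)),
(s,S(343,258),(17,-76.8,100)),(s,S(288,272),(-17,-76.8,100))]
def W(q,p):
    c,sn=np.cos(q[2]),np.sin(q[2]);p=np.array(p)/1e3
    return np.array([q[0]+c*p[0]-sn*p[1],q[1]+sn*p[0]+c*p[1],p[2]])
fun=lambda q:np.concatenate([proj(f,W(q,p))-o for f,o,p in obs])
r=least_squares(fun,[.5,-.1,0],loss='soft_l1'); print(r.x,np.degrees(r.x[2])); print(fun(r.x).reshape(-1,2).round(1))
for n,p in dict(L=(50,25,115.5),S=(50,-25,112),gr=(0,-61,97),piv=(0,0,0)).items(): print(n,W(r.x,p))
np.save('pose.npy',r.x)
# two-view triangulation of balls
for a,b in((0,2),(1,3)):
    A=[];B=[]
    for k in(a,b):
        f,o,_=obs[k];d=ray(f,*o);d/=np.linalg.norm(d);P=np.eye(3)-np.outer(d,d);A.append(P);B.append(P@f['position'])
    print(np.linalg.solve(sum(A),sum(B)))
E
```

```text
[ 0.44791728 -0.12116189 -0.07292022] -4.178020785488763
[[ 0.1  0.2]
 [ 0.2  0. ]
 [-0.8  0.4]
 [-0.9 -0.9]
 [ 0.7 -0.5]
 [ 0.5 -0.2]
 [ 0.9 -1.5]
 [ 0.6 -0.7]
 [-0.5 -3.5]
 [-3.8 -3.2]]
L [ 0.49960579 -0.09987111  0.1155    ]
S [ 0.49596301 -0.14973824  0.112     ]
gr [ 0.44347308 -0.18199979  0.097     ]
piv [ 0.44791728 -0.12116189  0.        ]
[ 0.50058771 -0.10000574  0.1160971 ]
[ 0.49711767 -0.15021146  0.1094673 ]
```

```bash
python3 - <<'E'
from h import *
t=load('top0'); s=load('side0')
for n,p in dict(mach_fl=(251,162),mach_fr=(384,161),case_fl=(30,172),case_fr=(160,184),lid=(20,5),lidr=(150,5)).items():
    print(n,[atz(t,*p,z)[:2].round(3) for z in(0,.1,.2)])
def tri(a,b):
    A=[];B=[]
    for f,o in((t,a),(s,b)):
        d=ray(f,*o);d/=np.linalg.norm(d);P=np.eye(3)-np.outer(d,d);A.append(P);B.append(P@f['position'])
    return np.linalg.solve(sum(A),sum(B)).round(3)
print('panel top-left',tri((250,110),(314,153)),'panel bottomright',tri((384,161),(362,280)),'boxtop r front',tri((402,105),(403,190)))
E
```

```text
mach_fl [array([0.571, 0.009]), array([0.546, 0.01 ]), array([0.521, 0.012])]
mach_fr [array([ 0.576, -0.295]), array([ 0.551, -0.261]), array([ 0.525, -0.227])]
case_fl [array([0.544, 0.507]), array([0.522, 0.456]), array([0.5  , 0.405])]
case_fr [array([0.519, 0.212]), array([0.499, 0.192]), array([0.48 , 0.173])]
lid [array([0.963, 0.575]), array([0.896, 0.517]), array([0.829, 0.458])]
lidr [array([0.963, 0.256]), array([0.896, 0.232]), array([0.829, 0.207])]
panel top-left [0.627 0.012 0.197] panel bottomright [ 0.569 -0.283  0.038] boxtop r front [ 0.638 -0.269  0.211]
```

Emit:
step_arm(
  rows=[
    {"claw": 1, "offset": [0, 0, -45], "rot": [0, 0, -3.8]},
    {"claw": 1, "offset": [0, 0, -45], "rot": [0, 0, -3.8]},
    {"claw": 1, "offset": [0, 0, -45], "rot": [0, 0, -3.9]},
    {"claw": 1, "offset": [-40, -20, 0], "rot": [0, 0, 0]},
    {"claw": 1, "offset": [-40, -20, 0], "rot": [0, 0, 0]},
    {"claw": 1, "offset": [-40, -20, 0], "rot": [0, 0, 0]},
    {"claw": 1, "offset": [-40, -20, 0], "rot": [0, 0, 0]},
    {"claw": 1, "offset": [-40, -20, 0], "rot": [0, 0, 0]},
    {"claw": 1, "offset": [-40, -20, 0], "rot": [0, 0, 0]},
    {"claw": 1, "offset": [0, 0, 0], "rot": [0, 0, 0]},
  ],
)

```text
time_s: 1.1
tcp_pos: [0.4234, 0.5341, 0.3404]
eef_rot: [0.0, 0.038, 0.999, -0.0]
wrist_force: [0.2, 0.4, -0.5]
width: 0.155
```

Emit:
step_arm(
  rows=[
    {"claw": 1, "offset": [-5, -45, 0], "rot": [0, 0, 0]},
    {"claw": 1, "offset": [-5, -45, 0], "rot": [0, 0, 0]},
    {"claw": 1, "offset": [-5, -45, 0], "rot": [0, 0, 0]},
    {"claw": 1, "offset": [-5, -45, 0], "rot": [0, 0, 0]},
    {"claw": 1, "offset": [-5, -45, 0], "rot": [0, 0, 0]},
    {"claw": 1, "offset": [-5, -45, 0], "rot": [0, 0, 0]},
    {"claw": 1, "offset": [-5, -45, 0], "rot": [0, 0, 0]},
    {"claw": 1, "offset": [-5, -45, 0], "rot": [0, 0, 0]},
    {"claw": 1, "offset": [-5, -45, 0], "rot": [0, 0, 0]},
    {"claw": 1, "offset": [-5, -45, 0], "rot": [0, 0, 0]},
  ],
)

```text
time_s: 2.1
tcp_pos: [0.4363, 0.083, 0.3408]
eef_rot: [0.0, 0.036, 0.999, 0.0]
wrist_force: [1.0, -0.1, -0.0]
width: 0.003
```

Emit:
step_arm(
  rows=[
    {"claw": 1, "offset": [-5, -45, 0], "rot": [0, 0, 0]},
    {"claw": 1, "offset": [-5, -45, 0], "rot": [0, 0, 0]},
    {"claw": 1, "offset": [-4, -45, 0], "rot": [0, 0, 0]},
    {"claw": 1, "offset": [-4, -45, 0], "rot": [0, 0, 0]},
    {"claw": 1, "offset": [-4, -45, 0], "rot": [0, 0, 0]},
    {"claw": 1, "offset": [0, -40, 0], "rot": [0, 0, 0]},
    {"claw": 1, "offset": [0, 0, 0], "rot": [0, 0, 0]},
    {"claw": 1, "offset": [0, 0, 0], "rot": [0, 0, 0]},
  ],
)

```text
time_s: 2.9
tcp_pos: [0.4392, -0.1817, 0.3405]
eef_rot: [-0.0, 0.037, 0.999, 0.0]
wrist_force: [0.8, -0.0, 0.3]
width: 0.009
```

Emit:
step_arm(
  rows=[
    {"claw": 1, "offset": [-4, -5, 40], "rot": [0, 0, 0]},
    {"claw": 1, "offset": [0, 0, 45], "rot": [0, 0, 0]},
    {"claw": 1, "offset": [0, 0, 45], "rot": [0, 0, 0]},
    {"claw": 1, "offset": [0, 0, 45], "rot": [0, 0, 0]},
    {"claw": 1, "offset": [0, 0, 20], "rot": [0, 0, 0]},
    {"claw": 1, "offset": [0, 0, 0], "rot": [0, 0, 0]},
    {"claw": 1, "offset": [0, 0, 0], "rot": [0, 0, 0]},
  ],
)

```text
time_s: 3.6
tcp_pos: [0.4436, -0.1861, 0.1465]
eef_rot: [0.0, 0.036, 0.999, 0.0]
wrist_force: [0.1, -0.5, 0.6]
width: 0.007
```

```bash
python3 - <<'E'
from h import *
f=save('side','side1');g=save('top','top1')
a=cv2.resize(cv2.imread('pics/side1.png')[170:325,215:345],None,fx=3,fy=3,interpolation=cv2.INTER_CUBIC)
b=cv2.resize(cv2.imread('pics/top1.png')[140:250,250:400],None,fx=2.6,fy=2.6,interpolation=cv2.INTER_CUBIC)
c=np.zeros((max(a.shape[0],b.shape[0]),a.shape[1]+b.shape[1],3),np.uint8);c[:a.shape[0],:a.shape[1]]=a;c[:b.shape[0],a.shape[1]:]=b
cv2.imwrite('pics/c1.png',c);o=observe();print(o['time_s'],o['tcp_pos'],o['wrist_force'])
E
```

```text
3.7 [ 0.44422393 -0.18678899  0.14749286] [-0.23729129 -0.06979513 -0.21605635]
```

View pics/c1.png

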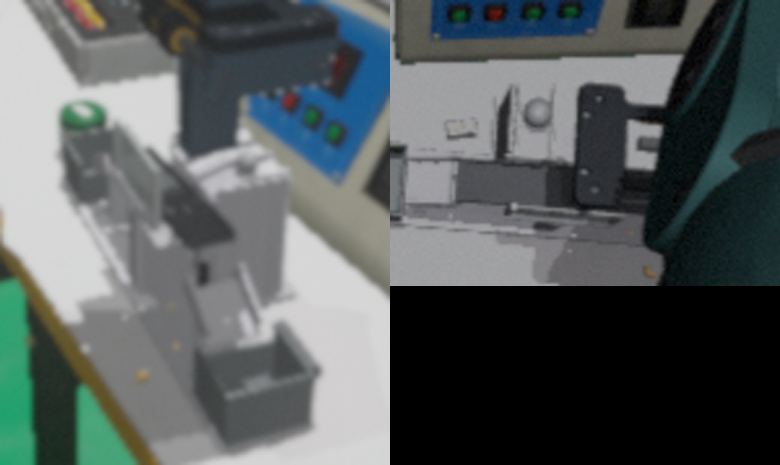

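The finger hangs over the gate's right end, and the larger ball is clear at about (537,112) in the right-hand view. Pressing down slowly now.

Emit:
step_arm(
  rows=[
    {"claw": 1, "offset": [0, 0, 15], "rot": [0, 0, 0]},
    {"claw": 1, "offset": [0, 0, 15], "rot": [0, 0, 0]},
    {"claw": 1, "offset": [0, 0, 5], "rot": [0, 0, 0]},
    {"claw": 1, "offset": [0, 0, 4], "rot": [0, 0, 0]},
    {"claw": 1, "offset": [0, 0, 4], "rot": [0, 0, 0]},
    {"claw": 1, "offset": [0, 0, 4], "rot": [0, 0, 0]},
  ],
)

```text
time_s: 4.3
tcp_pos: [0.4435, -0.1871, 0.0993]
eef_rot: [0.001, 0.037, 0.999, -0.0]
wrist_force: [0.0, -0.3, 0.4]
width: 0.005
```

Emit:
step_arm(
  rows=[
    {"claw": 1, "offset": [0, 0, 3], "rot": [0, 0, 0]},
    {"claw": 1, "offset": [0, 0, 3], "rot": [0, 0, 0]},
    {"claw": 1, "offset": [0, 0, 2], "rot": [0, 0, 0]},
    {"claw": 1, "offset": [0, 0, 0], "rot": [0, 0, 0]},
  ],
)

```text
time_s: 4.7
tcp_pos: [0.443, -0.1868, 0.0906]
eef_rot: [-0.0, 0.037, 0.999, 0.0]
wrist_force: [-0.6, 1.0, -0.0]
width: 0.004
```

Emit:
step_arm(
  rows=[
    {"claw": 1, "offset": [0, 0, 1], "rot": [0, 0, 0]},
    {"claw": 1, "offset": [0, 0, 1], "rot": [0, 0, 0]},
    {"claw": 1, "offset": [0, 0, 0], "rot": [0, 0, 0]},
  ],
)

```text
time_s: 5.0
tcp_pos: [0.4431, -0.1869, 0.0888]
eef_rot: [-0.0, 0.037, 0.999, 0.0]
wrist_force: [0.1, -0.2, -0.5]
width: 0.006
```

```bash
cat > v.py <<'E'
from h import *
import sys
n=sys.argv[1]
f=save('side','side'+n);g=save('top','top'+n)
a=cv2.resize(cv2.imread(f'pics/side{n}.png')[170:325,215:345],None,fx=3,fy=3,interpolation=cv2.INTER_CUBIC)
b=cv2.resize(cv2.imread(f'pics/top{n}.png')[140:250,250:400],None,fx=2.6,fy=2.6,interpolation=cv2.INTER_CUBIC)
c=np.zeros((max(a.shape[0],b.shape[0]),a.shape[1]+b.shape[1],3),np.uint8);c[:a.shape[0],:a.shape[1]]=a;c[:b.shape[0],a.shape[1]:]=b
cv2.imwrite(f'pics/c{n}.png',c);o=observe();print(o['time_s'],o['tcp_pos'],o['wrist_force'])
E
python3 v.py 2
```

```text
5.1 [ 0.44309969 -0.18690886  0.08885006] [0.58130531 0.96089039 0.43129013]
```

View pics/c2.png

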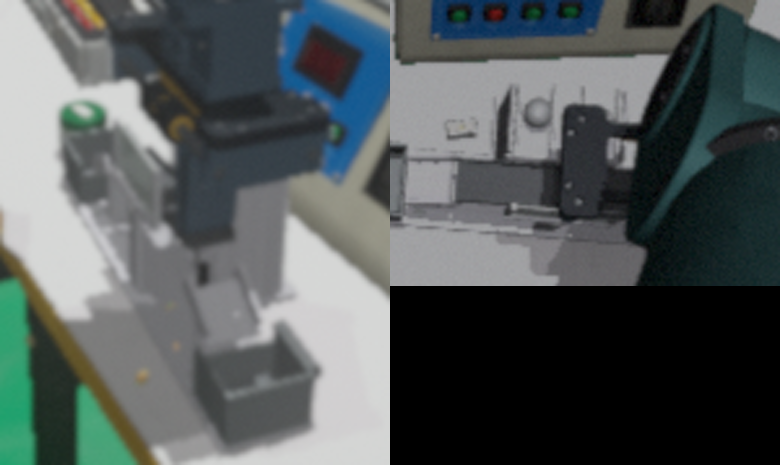

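The finger has pushed the gate's end down. I'll keep going in small steps until the end stop shows in the force.

Emit:
step_arm(
  rows=[
    {"claw": 1, "offset": [0, 0, 1], "rot": [0, 0, 0]},
    {"claw": 1, "offset": [0, 0, 1], "rot": [0, 0, 0]},
    {"claw": 1, "offset": [0, 0, 0], "rot": [0, 0, 0]},
  ],
)

```text
time_s: 5.4
tcp_pos: [0.4431, -0.1869, 0.0868]
eef_rot: [0.0, 0.037, 0.999, -0.0]
wrist_force: [-0.7, -0.9, 0.3]
width: 0.001
```

Emit:
step_arm(
  rows=[
    {"claw": 1, "offset": [0, 0, 1], "rot": [0, 0, 0]},
    {"claw": 1, "offset": [0, 0, 0], "rot": [0, 0, 0]},
  ],
)

```text
time_s: 5.6
tcp_pos: [0.4431, -0.1869, 0.0857]
eef_rot: [-0.0, 0.037, 0.999, -0.0]
wrist_force: [1.2, -0.1, 0.4]
width: 0.004
```

Emit:
step_arm(
  rows=[
    {"claw": 1, "offset": [0, 0, 1], "rot": [0, 0, 0]},
    {"claw": 1, "offset": [0, 0, 1], "rot": [0, 0, 0]},
    {"claw": 1, "offset": [0, 0, 0], "rot": [0, 0, 0]},
  ],
)

```text
time_s: 5.9
tcp_pos: [0.4431, -0.1869, 0.0837]
eef_rot: [-0.0, 0.037, 0.999, 0.0]
wrist_force: [-0.5, 0.2, 0.5]
width: 0.006
```

Emit:
step_arm(
  rows=[
    {"claw": 1, "offset": [0, 0, 1], "rot": [0, 0, 0]},
    {"claw": 1, "offset": [0, 0, 0], "rot": [0, 0, 0]},
  ],
)

```text
time_s: 6.1
tcp_pos: [0.4431, -0.1869, 0.0827]
eef_rot: [-0.0, 0.037, 0.999, 0.0]
wrist_force: [0.1, 0.6, 0.1]
width: 0.005
```

Emit:
step_arm(
  rows=[
    {"claw": 1, "offset": [0, 0, 1], "rot": [0, 0, 0]},
    {"claw": 1, "offset": [0, 0, 0], "rot": [0, 0, 0]},
  ],
)

```text
time_s: 6.3
tcp_pos: [0.4431, -0.1869, 0.0817]
eef_rot: [-0.0, 0.037, 0.999, 0.0]
wrist_force: [-0.5, -0.4, 0.3]
width: 0.004
```

```bash
python3 v.py 3; python3 - <<'E'
from h import *
i=cv2.imread('pics/side3.png')[215:290,240:320]
cv2.imwrite('pics/s3.png',cv2.resize(i,None,fx=7,fy=7,interpolation=cv2.INTER_CUBIC))
q=np.load('pose.npy');f=load('side3')
c,s=np.cos(q[2]),np.sin(q[2])
for th in(-.18,0,.18):
  for x in(-17,17):
    y=-80*np.cos(th)-11*np.sin(th); z=75+11*np.cos(th)-80*np.sin(th)
    p=proj(f,[q[0]+(c*x-s*y)/1e3,q[1]+(s*x+c*y)/1e3,z/1e3]); print(th,x,((p-[240,215])*7).round())
E
```

```text
6.4 [ 0.44306465 -0.18683271  0.08178914] [-0.46332825  0.64850381 -0.69050173]
-0.18 -17 [256. 235.]
-0.18 17 [367. 211.]
0 -17 [260. 283.]
0 17 [370. 259.]
0.18 -17 [260. 327.]
0.18 17 [369. 302.]
```

View pics/s3.png

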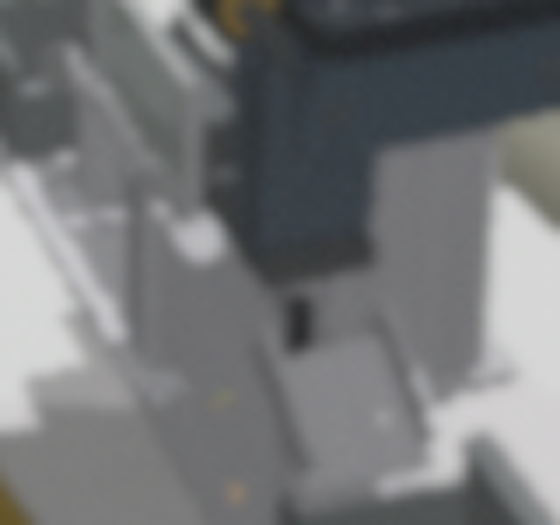

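Emit:
step_arm(
  rows=[
    {"claw": 1, "offset": [0, 0, 1], "rot": [0, 0, 0]},
    {"claw": 1, "offset": [0, 0, 0], "rot": [0, 0, 0]},
  ],
)

```text
time_s: 6.6
tcp_pos: [0.4431, -0.1869, 0.0808]
eef_rot: [-0.0, 0.037, 0.999, -0.0]
wrist_force: [1.0, 0.0, 0.3]
width: 0.002
```

Emit:
step_arm(
  rows=[
    {"claw": 1, "offset": [0, 0, 1], "rot": [0, 0, 0]},
    {"claw": 1, "offset": [0, 0, 0], "rot": [0, 0, 0]},
  ],
)

```text
time_s: 6.8
tcp_pos: [0.4431, -0.1869, 0.0797]
eef_rot: [-0.0, 0.037, 0.999, 0.0]
wrist_force: [0.1, 0.1, 0.8]
width: 0.003
```

```bash
python3 - <<'E'
from h import *
o=observe();print(o['time_s'],o['tcp_pos'],o['wrist_force'],o['joint_efforts'])
f=load('side3');p=np.array([.44306,-.18683,.08179])
y=np.array([.0729,.9973,0]);x=np.array([-.9973,.0729,0])
for a in(-1,1):
  for b in(-1,1):
    for z in (-.014,): print(a,b,((proj(f,p+a*.016*x+b*.0135*y+[0,0,z])-[240,215])*7).round())
E
```

```text
6.8 [ 0.4430591  -0.18685316  0.07972219] [0.05048767 0.11952801 0.83514848] [ 3.62528488e-02 -5.16246128e+01 -3.00551105e+01 -3.06274812e-02
  9.36762895e-02  1.14101756e-03]
-1 -1 [364. 311.]
-1 1 [325. 260.]
1 -1 [261. 334.]
1 1 [225. 282.]
```

```bash
python3 - <<'E'
from h import *
f=save('side','side4')
y=np.array([.0729,.9973,0]);x=np.array([-.9973,.0729,0])
out=[]
for n,p in(('side1',[.4442,-.1868,.1475]),('side4',[.44306,-.18685,.0797])):
  f=load(n);o=np.array([245,195]);k=6
  i=cv2.cvtColor(f['img'],cv2.COLOR_RGB2BGR)[195:285,245:311]; i=cv2.resize(i,None,fx=k,fy=k,interpolation=cv2.INTER_CUBIC)
  for a in(-1,1):
   for b in(-1,1):
    u=(proj(f,np.array(p)+a*.016*x+b*.0135*y+[0,0,-.014])-o+.5)*k; cv2.circle(i,tuple(int(t) for t in u),3,(0,0,255),-1)
  out.append(i)
cv2.imwrite('pics/s4.png',np.hstack(out))
E
```

```text
(no output)
```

View pics/s4.png

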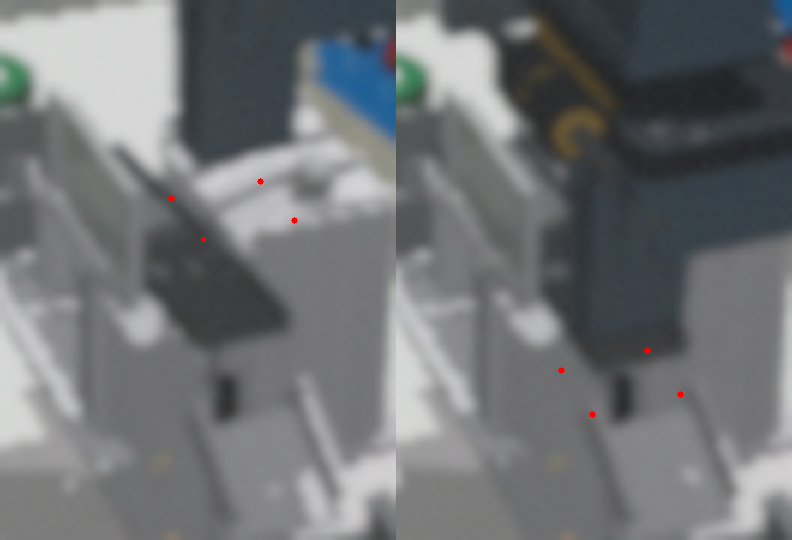

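```bash
python3 - <<'E'
from h import *
from scipy.spatial.transform import Rotation as R
f=load('side0');q=np.array([-8e-5,.136485,.990642,-5e-4]);M=R.from_quat(np.roll(q,-1)).as_matrix();p=np.array([.18919,.67355,.20523])
o=np.array([60,0]);k=7
i=cv2.resize(cv2.cvtColor(f['img'],cv2.COLOR_RGB2BGR)[0:80+50,60:130],None,fx=k,fy=k,interpolation=cv2.INTER_CUBIC)[:590+300]
for z,c in((.014,(0,0,255)),(-.065,(0,255,0))):
 for s in(-1,1):
  for a in(-1,1):
   for yy in (.0455,.059):
    u=(proj(f,p+M@np.array([a*.016,s*yy,z]))-o+.5)*k;cv2.circle(i,tuple(int(t) for t in u),3,c,-1)
cv2.imwrite('pics/s0f.png',i[300:880])
E
```

```text
(no output)
```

View pics/s0f.png

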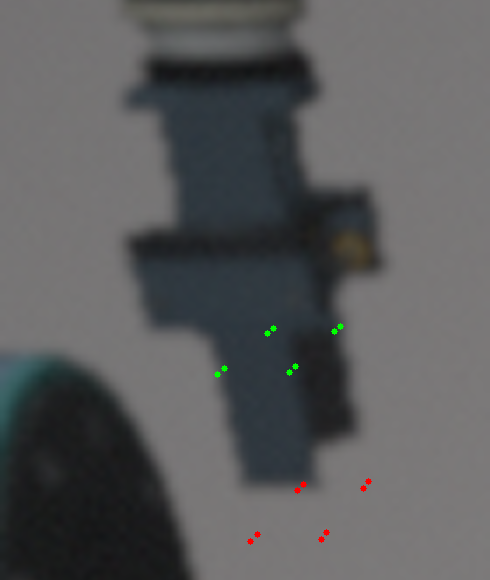

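In every view the real gripper sits about 25 mm higher than the reported TCP implies, both at the start pose and here. So the fingertips are effectively at TCP z + 0.011, and I'll carry that offset. The gate is only about half rocked so far, so I'll keep pressing.

Emit:
step_arm(
  rows=[
    {"claw": 1, "offset": [0, 0, 3], "rot": [0, 0, 0]},
    {"claw": 1, "offset": [0, 0, 3], "rot": [0, 0, 0]},
    {"claw": 1, "offset": [0, 0, 3], "rot": [0, 0, 0]},
    {"claw": 1, "offset": [0, 0, 3], "rot": [0, 0, 0]},
    {"claw": 1, "offset": [0, 0, 1], "rot": [0, 0, 0]},
    {"claw": 1, "offset": [0, 0, 0], "rot": [0, 0, 0]},
  ],
)

```text
time_s: 7.45
tcp_pos: [0.4431, -0.1869, 0.0667]
eef_rot: [-0.0, 0.037, 0.999, 0.0]
wrist_force: [0.5, 0.1, 2.0]
width: 0.004
```

Emit:
step_arm(
  rows=[
    {"claw": 1, "offset": [0, 0, 1], "rot": [0, 0, 0]},
    {"claw": 1, "offset": [0, 0, 1], "rot": [0, 0, 0]},
    {"claw": 1, "offset": [0, 0, 0], "rot": [0, 0, 0]},
  ],
)

```text
time_s: 7.75
tcp_pos: [0.4433, -0.187, 0.0655]
eef_rot: [0.0, 0.037, 0.999, -0.0]
wrist_force: [-4.0, 2.0, 17.5]
width: 0.007
```

The force jumped to 17.5 N, so the end stop is reached. Lifting to check.

Emit:
step_arm(
  rows=[
    {"claw": 1, "offset": [0, 0, -10], "rot": [0, 0, 0]},
    {"claw": 1, "offset": [0, 0, -40], "rot": [0, 0, 0]},
    {"claw": 1, "offset": [0, 0, -40], "rot": [0, 0, 0]},
    {"claw": 1, "offset": [0, 0, -10], "rot": [0, 0, 0]},
    {"claw": 1, "offset": [0, 0, 0], "rot": [0, 0, 0]},
  ],
)

```text
time_s: 8.25
tcp_pos: [0.444, -0.1873, 0.1664]
eef_rot: [0.002, 0.036, 0.999, -0.001]
wrist_force: [-0.2, -0.3, -0.2]
width: 0.003
```

```bash
python3 v.py 5
```

```text
8.35 [ 0.4425846  -0.18664733  0.164016  ] [-0.85284956  0.315594   -0.01858392]
```

View pics/c5.png

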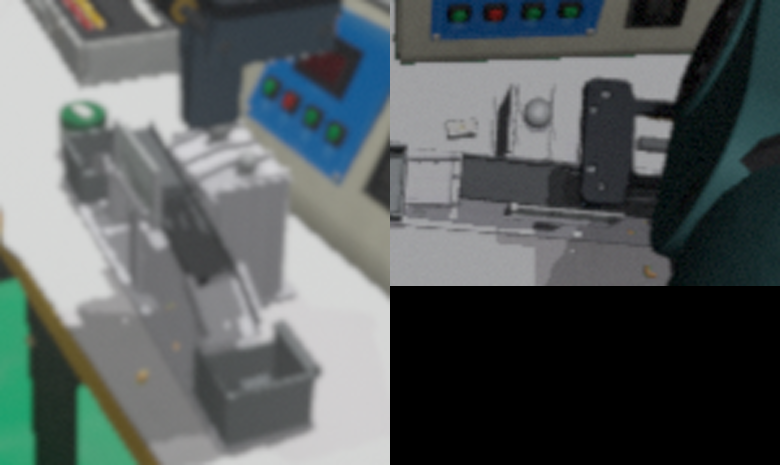

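The gate is now tipped right: its right end is low at about (215,275) in the left-hand view. The larger ball is still seated at (537,112). Moving behind it now.

Emit:
step_arm(
  rows=[
    {"claw": 1, "offset": [-30, 30, 0], "rot": [0, 0, 0]},
    {"claw": 1, "offset": [-30, 30, 0], "rot": [0, 0, 0]},
    {"claw": 1, "offset": [-26, 30, 0], "rot": [0, 0, 0]},
    {"claw": 1, "offset": [0, 0, 0], "rot": [0, 0, 0]},
    {"claw": 1, "offset": [0, 0, 0], "rot": [0, 0, 0]},
    {"claw": 1, "offset": [0, 0, 0], "rot": [0, 0, 0]},
  ],
)

```text
time_s: 8.95
tcp_pos: [0.5342, -0.1036, 0.1636]
eef_rot: [-0.001, 0.037, 0.999, 0.0]
wrist_force: [0.0, -0.2, 0.2]
width: 0.004
```

```bash
python3 v.py 6
```

```text
9.05 [ 0.53451117 -0.10394913  0.16422593] [ 0.65034176 -0.61557975 -0.12852834]
```

View pics/c6.png

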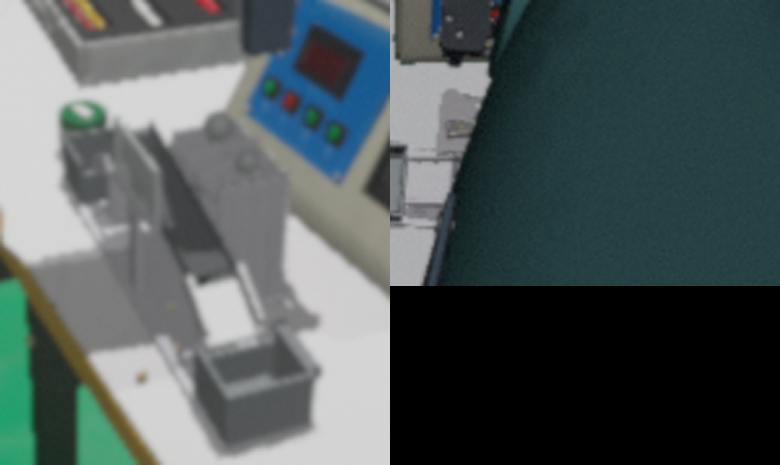

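Emit:
step_arm(
  rows=[
    {"claw": 1, "offset": [0, 1, 20], "rot": [0, 0, 0]},
    {"claw": 1, "offset": [0, 0, 20], "rot": [0, 0, 0]},
    {"claw": 1, "offset": [0, 0, 10], "rot": [0, 0, 0]},
    {"claw": 1, "offset": [0, 0, 0], "rot": [0, 0, 0]},
    {"claw": 1, "offset": [0, 0, 0], "rot": [0, 0, 0]},
  ],
)

```text
time_s: 9.55
tcp_pos: [0.5356, -0.1027, 0.1153]
eef_rot: [0.0, 0.037, 0.999, -0.0]
wrist_force: [0.1, -1.0, 0.4]
width: 0.005
```

```bash
cat > w.py <<'E'
from h import *
import sys
n=sys.argv[1];f=save('side','side'+n);o=observe();p=o['tcp_pos'];print(o['time_s'],p,o['wrist_force'])
y=np.array([.0729,.9973,0]);x=np.array([-.9973,.0729,0]);of=np.array([255,180]);k=8
i=cv2.resize(cv2.cvtColor(f['img'],cv2.COLOR_RGB2BGR)[180:250,255:335],None,fx=k,fy=k,interpolation=cv2.INTER_CUBIC)
for a in(-1,1):
 for b in(-1,1):
  u=(proj(f,p+a*.016*x+b*.0135*y+[0,0,.0095])-of+.5)*k;cv2.circle(i,tuple(int(t) for t in u),3,(0,0,255),-1)
cv2.imwrite(f'pics/w{n}.png',i)
E
python3 w.py 7
```

```text
9.6 [ 0.53590259 -0.10273481  0.11561474] [0.99850594 0.87795144 1.07790503]
```

View pics/w7.png

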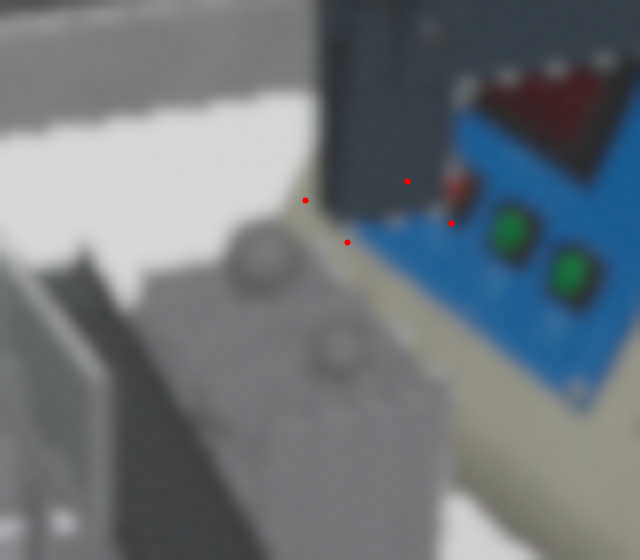

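Emit:
step_arm(
  rows=[
    {"claw": 1, "offset": [0, 0, 8], "rot": [0, 0, 0]},
    {"claw": 1, "offset": [0, 0, 6], "rot": [0, 0, 0]},
    {"claw": 1, "offset": [0, 0, 0], "rot": [0, 0, 0]},
    {"claw": 1, "offset": [0, 0, 0], "rot": [0, 0, 0]},
  ],
)

```text
time_s: 10.0
tcp_pos: [0.5354, -0.1024, 0.1006]
eef_rot: [-0.0, 0.036, 0.999, 0.0]
wrist_force: [-0.0, -0.4, -0.4]
width: 0.007
```

```bash
python3 w.py 8
```

```text
10.05 [ 0.53553817 -0.10242142  0.10082655] [ 0.3521308  -0.48738393  0.21026791]
```

View pics/w8.png

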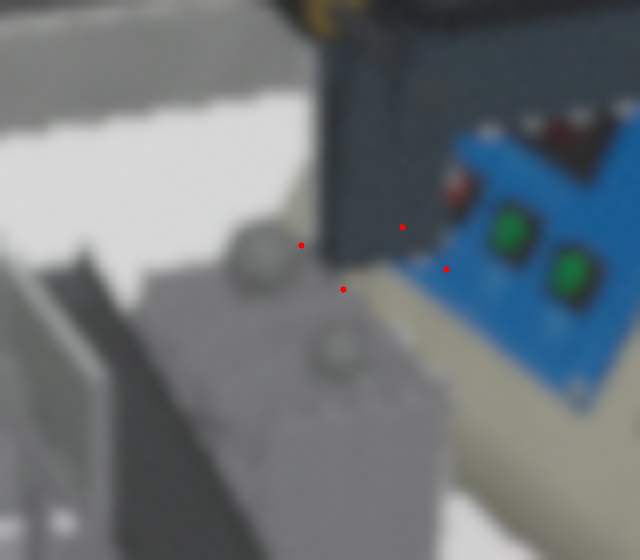

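The finger is behind the ball with its tip just below the ball's mid-height. I'll approach and nudge.

Emit:
step_arm(
  rows=[
    {"claw": 1, "offset": [4, 0, 1], "rot": [0, 0, 0]},
    {"claw": 1, "offset": [3, 0, 0], "rot": [0, 0, 0]},
    {"claw": 1, "offset": [1, 0, 0], "rot": [0, 0, 0]},
    {"claw": 1, "offset": [1, 0, 0], "rot": [0, 0, 0]},
    {"claw": 1, "offset": [1, 0, 0], "rot": [0, 0, 0]},
    {"claw": 1, "offset": [1, 0, 0], "rot": [0, 0, 0]},
    {"claw": 1, "offset": [1, 0, 0], "rot": [0, 0, 0]},
  ],
)

```text
time_s: 10.75
tcp_pos: [0.5233, -0.1015, 0.0998]
eef_rot: [-0.0, 0.037, 0.999, -0.0]
wrist_force: [0.5, 0.2, -1.0]
width: 0.003
```

```bash
python3 w.py 9
```

```text
10.8 [ 0.52322417 -0.10148623  0.0997374 ] [-0.33822002  0.04333761 -0.40610371]
```

View pics/w9.png

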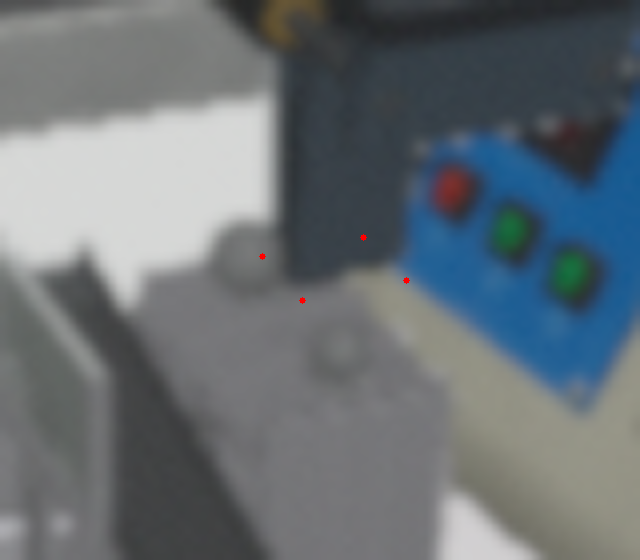

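The finger is touching the ball, which has shifted from (265,258) to (247,255), about 4 mm forward. Continuing at 1 mm per row.

Emit:
step_arm(
  rows=[
    {"claw": 1, "offset": [1, 0, 0], "rot": [0, 0, 0]},
    {"claw": 1, "offset": [1, 0, 0], "rot": [0, 0, 0]},
    {"claw": 1, "offset": [1, 0, 0], "rot": [0, 0, 0]},
  ],
)

```text
time_s: 11.1
tcp_pos: [0.5204, -0.1013, 0.0998]
eef_rot: [-0.0, 0.037, 0.999, 0.0]
wrist_force: [0.1, 0.7, 0.1]
width: 0.002
```

```bash
python3 w.py 10
```

```text
11.15 [ 0.52030858 -0.10130539  0.09979737] [0.99893501 0.06100709 0.29365141]
```

View pics/w10.png

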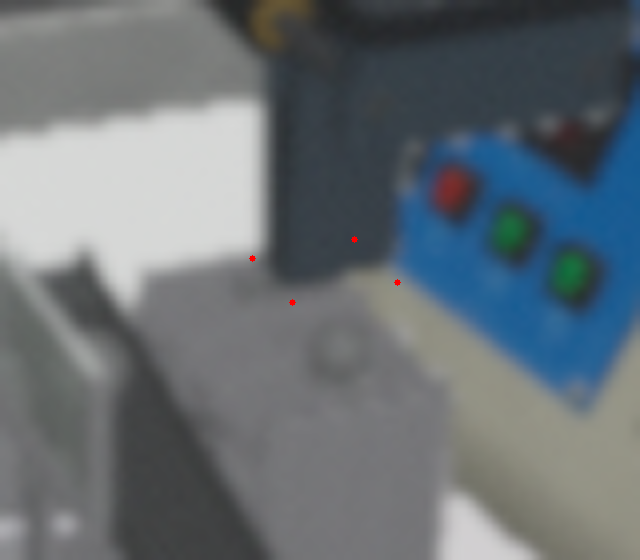

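The larger ball has left its seat and is rolling on the gate. The smaller one is still at (340,352). I'll back the finger off and lift.

Emit:
step_arm(
  rows=[
    {"claw": 1, "offset": [-5, 0, 0], "rot": [0, 0, 0]},
    {"claw": 1, "offset": [-5, 0, 0], "rot": [0, 0, 0]},
    {"claw": 1, "offset": [0, 0, -20], "rot": [0, 0, 0]},
    {"claw": 1, "offset": [0, 0, -40], "rot": [0, 0, 0]},
    {"claw": 1, "offset": [0, 0, -40], "rot": [0, 0, 0]},
    {"claw": 1, "offset": [0, 0, -40], "rot": [0, 0, 0]},
    {"claw": 1, "offset": [0, 0, 0], "rot": [0, 0, 0]},
    {"claw": 1, "offset": [0, 0, 0], "rot": [0, 0, 0]},
  ],
)

```text
time_s: 11.95
tcp_pos: [0.5313, -0.1022, 0.2406]
eef_rot: [0.001, 0.037, 0.999, -0.0]
wrist_force: [-0.2, 0.4, -0.3]
width: 0.005
```

```bash
python3 v.py 11
```

```text
12.05 [ 0.53013172 -0.10191931  0.2387673 ] [-0.3579731   0.24041513 -0.70206145]
```

View pics/c11.png

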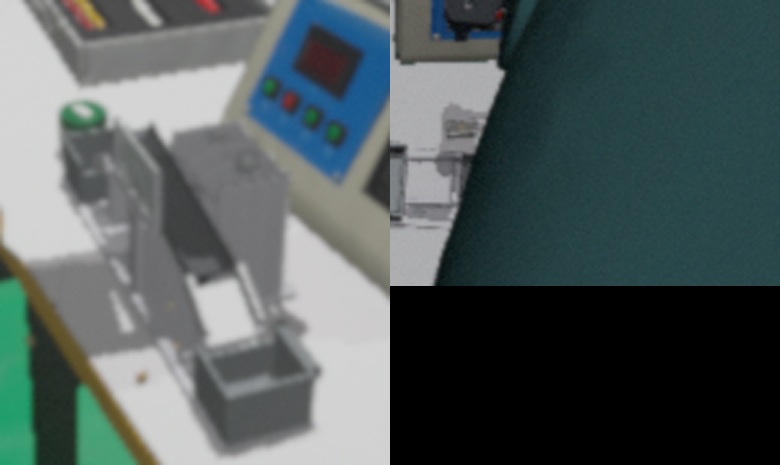

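The tray's front wall hides its floor in the side view, so I'll move the arm aside to clear the top camera.

Emit:
step_arm(
  rows=[
    {"claw": 1, "offset": [0, 0, -40], "rot": [0, 0, 0]},
    {"claw": 1, "offset": [0, 45, -20], "rot": [0, 0, 0]},
    {"claw": 1, "offset": [0, 45, 0], "rot": [0, 0, 0]},
    {"claw": 1, "offset": [0, 45, 0], "rot": [0, 0, 0]},
    {"claw": 1, "offset": [0, 45, 0], "rot": [0, 0, 0]},
    {"claw": 1, "offset": [0, 45, 0], "rot": [0, 0, 0]},
    {"claw": 1, "offset": [0, 45, 0], "rot": [0, 0, 0]},
    {"claw": 1, "offset": [0, 45, 0], "rot": [0, 0, 0]},
    {"claw": 1, "offset": [0, 45, 0], "rot": [0, 0, 0]},
    {"claw": 1, "offset": [0, 0, 0], "rot": [0, 0, 0]},
  ],
)

```text
time_s: 13.05
tcp_pos: [0.5563, 0.2609, 0.2979]
eef_rot: [-0.001, 0.035, 0.999, -0.0]
wrist_force: [-0.8, -0.8, 0.2]
width: 0.002
```

```bash
python3 v.py 12;python3 - <<'E'
from h import *
i=cv2.imread('pics/top12.png')[165:250,190:410]
cv2.imwrite('pics/top12c.png',cv2.resize(i,None,fx=3.6,fy=3.6,interpolation=cv2.INTER_CUBIC))
E
```

```text
13.15 [0.55620711 0.25747311 0.29803042] [ 0.83247894 -1.07909464  1.43261614]
```

View pics/top12c.png

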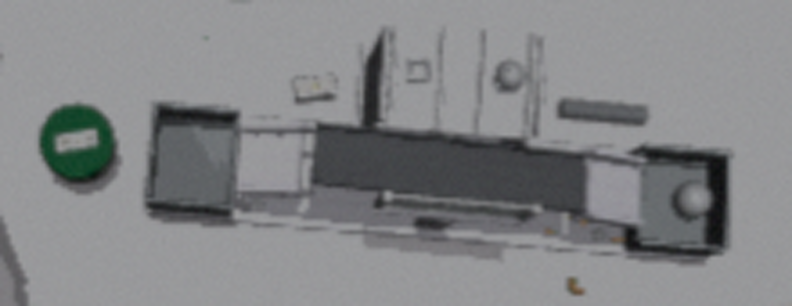

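View pics/c12.png

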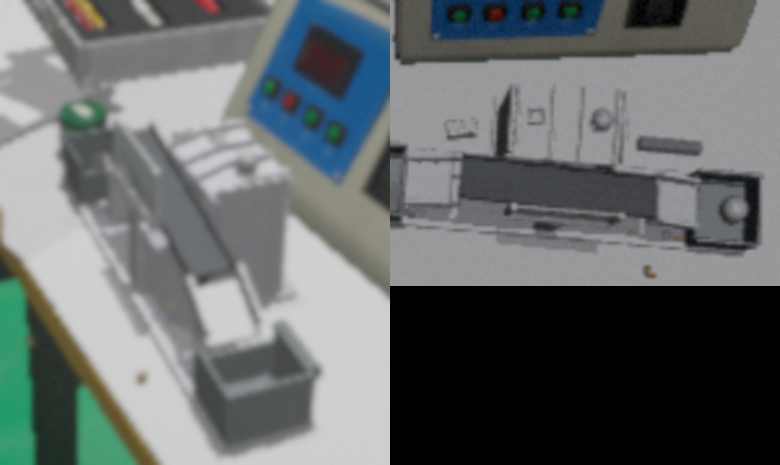

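The larger ball is in the right tray at (692,200) in the top crop. The smaller one is still at (510,75), and the bystanders haven't moved. I'll let it settle, then check again.

Emit:
step_arm(
  rows=[
    {"claw": 1, "offset": [0, 0, 0], "rot": [0, 0, 0]},
    {"claw": 1, "offset": [0, 0, 0], "rot": [0, 0, 0]},
    {"claw": 1, "offset": [0, 0, 0], "rot": [0, 0, 0]},
    {"claw": 1, "offset": [0, 0, 0], "rot": [0, 0, 0]},
    {"claw": 1, "offset": [0, 0, 0], "rot": [0, 0, 0]},
    {"claw": 1, "offset": [0, 0, 0], "rot": [0, 0, 0]},
    {"claw": 1, "offset": [0, 0, 0], "rot": [0, 0, 0]},
    {"claw": 1, "offset": [0, 0, 0], "rot": [0, 0, 0]},
    {"claw": 1, "offset": [0, 0, 0], "rot": [0, 0, 0]},
    {"claw": 1, "offset": [0, 0, 0], "rot": [0, 0, 0]},
  ],
)

```text
time_s: 14.15
tcp_pos: [0.5568, 0.257, 0.2998]
eef_rot: [-0.0, 0.037, 0.999, -0.0]
wrist_force: [-0.9, -0.6, -0.3]
width: 0.005
```

```bash
python3 v.py 13;python3 - <<'E'
from h import *
a=load('top12')['img'].astype(int);b=load('top13')['img'].astype(int)
d=np.abs(cv2.GaussianBlur((b-a).astype(np.float32),(0,0),1)).max(2)[165:250,190:410];print(d.max(),np.unravel_index(d.argmax(),d.shape))
q=np.load('pose.npy');f=load('top13')
p=atz(f,692/3.6+190,200/3.6+165,.02)[:2]-q[:2];c,s=np.cos(q[2]),np.sin(q[2]);print('ball sorter',c*p[0]+s*p[1],-s*p[0]+c*p[1])
E
```

```text
14.25 [0.55681484 0.25701065 0.29982441] [-0.56800238 -0.24530592  0.28358275]
17.676056 (np.int64(64), np.int64(2))
ball sorter 0.0012042159033304242 -0.1567681550356426
```

```bash
python3 -c "
from h import *
hand_in()"
```

```text
the job is handed in; nothing more can be done
```

The larger ball is in the right-hand tray and the gate is tipped right. I handed the job in at about 14 s of the 38 s allowed; the hand-in reports no verdict.

**What I did:** I pressed the gate's right end down with the closed fingertips until it met its stop, where the force rose to about 17.5 N. I then nudged the larger ball off the left seat from behind, and it rolled over the gate and down the chute without further contact.

**Last checks:**
- **Larger ball:** it lay in the right tray at about sorter x +1 mm, y -157 mm. Two top pictures about 1 s apart showed no motion there.
- **Gate:** it still looked fully tipped right. I judged this from the pictures and the end-stop force; I did not measure its angle.
- **Smaller ball and bystanders:** the smaller ball was still on its seat, and the pot, sharpener and rubber looked unmoved.
- **Robot:** the arm was well clear and touching nothing.

**One disagreement:** in the pictures the fingertips stood about 20–25 mm higher than the reported TCP and stated tool length imply. My first press therefore moved the gate only part-way. I corrected for the offset using the pictures and the contact forces.

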